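# Load the travel spice rack and hold its sprung keeper arm home

### The arm

A 7-joint arm with a two-finger parallel gripper is mounted at the origin on a cart in front of the work surface, level with it; the furniture and walls round the work are solid. World frame = base frame: x ahead of the robot, y to its left, z up, the work surface at z = 0. Lengths are in m, angles in rad, forces in N, time in s.
With the tool pointing down it reaches from about 0.425 to 0.875 m from the base axis. Payload 4.7 kg.
Tool frame: the origin (TCP) lies at the very end of the fingers, on their centre line; the grasp point (between the pads) lies 19 mm behind it; z points along the fingers, y is the line along which they close (so a half turn about z gives the same grasp; the last joint's range is limited). The gripper opens to 87 mm and grips with 3 to 60 N. Pads are 19 mm wide; open, the fingers measure 117 mm over their backs; the gripper's body (75 mm by 190 mm) begins 51 mm behind the grasp point.
Start: joints at [-1.091, 0.321, -0.07, 1.45, 0.023, 1.371, -0.057], TCP at [0.292, 0.581, 0.223] pointing down, gripper open.
Joint ranges: [-2.86, 2.86], [-0.3, 2.09], [-1.38, 1.24], [0.06, 2.45], [-1.56, 4.7], [0.09, 2.05], [-2.69, 2.69]. Speed limits (rad/s): [2.57, 2.57, 3.14, 3.14, 3.14, 3.14, 3.14].

### API

Orientations are given as a rotation vector (axis times angle).
In Python, from bench import ctrl, get_image, job gives the robot as it stands.
- The arm moves only by the shell command python3 -m crank 'ROWS' [FORCE]. ROWS is JSON, a list that holds one entry, the list of rows, each a list of 5 numbers: the shift along the tool's x, y, z in mm, then the turn about the tool's z in rad, then the closure, from -1 (fully open) to 1 (shut), so that 0 is half open. A call has 1 to 10 rows; each row shifts and turns the commanded pose from where the row before left it, along the tool's axes as they then stand; what a row does not reach is not made up. A row lasts 1/12 s, in which the tool goes at most 41.7 mm and 7.16 degrees, less where a joint would pass 70% of its speed; a pose out of reach is approached as far as the arm can. A call with a gripper value outside its range is refused whole. The fingers move at their own pace and stop on an object; FORCE is the grip in N (left out, the last holds). Time passes only in rows, so rows that do not move let the fingers close. It gives the time, the measured TCP pose, the force, the opening and the grip force at its end, in the units of the state.
- ctrl.get_state(): the state, without advancing time (a new reading comes with each control period).
- get_image(name): name is "side" or "top"; returns a dict with "pixels" (384x512x3 uint8, red, green, blue), "fx", "fy", "cx", "cy" (pixels), "k1" (the pictures are not rectified: a ray, as slopes to the right and down, at radius r is drawn at 1 + k1 r^2 times it, then the intrinsics apply), "T" (4x4, takes a point from camera to world coordinates). Camera axes: x right, y down, z forward; pixel columns grow to the right and rows downward; lengths in m; the calibration is good to about 2 mm. A picture is of the moment at which its call begins. There is no depth.
- job.close_job(): hands the job in; it is judged then, once.
The state is a dict: "time": time; "joint_positions": joint angles; "qd": joint speeds; "joint_torque": joint torques, N m; "position": TCP position; "tool_rot": TCP orientation; "ft_force": force on the tool from outside, world axes, zero at the start; "torque": the same for the moment, N m; "grip_width": opening from 0.0 (shut) to 1.0 (fully open); "grip_force": force on a finger pad.
Only numpy, scipy, OpenCV 4.12 (cv2) and the standard library are available. Lean on these libraries where they do the work, as an engineer would, in place of code of your own. Each camera call takes 0.05 s, during which the arm holds its last target. There are 200 camera calls.

### The job

Get the wooden spice rack ready for the road: drop the two spice jars that stand loose on the worktop, one by one and upright, into its two empty pockets, one on each side of the jar already there (either jar in either pocket). Then push the rack's sprung keeper arm by its upright paddle back towards the jars, past the click of its catch and fully home against its stop, and finish while still holding it pressed home, because I will then put the lock pin in. Do not knock over or shift the other things.

Things in the scene. Friction and masses are not known exactly. Their poses are not given: they have to be found in the camera images.
- spice_a: one of the two loose spice jars: round glass jar, 45 mm across, 105 mm tall with a black cap 21 mm high and 45 mm across; stands upright on the worktop, one loose jar left and one right of the rack. Origin at the centre of its underside, z up
- spice_b: the other loose spice jar: round glass jar with a pale cap, 44 mm across, 109 mm tall, cap 21 mm high; stands upright on the worktop, one loose jar left and one right of the rack. Origin at the centre of its underside, z up; the two may have swapped places
- spice_mid: the third spice jar (46 mm across, 96 mm tall), loose in the middle pocket of the rack; leave it there. Origin at the centre of its underside
- rack: fixed wooden rack, block 80 (x) by 240 (y) by 42 mm high, with three round pockets in a row along y, 72 mm apart, 55 mm wide, 30 mm deep (floor 12 mm above the worktop). Origin under the middle pocket, on the worktop; -x faces the robot, +y is left. The keeper arm (a bar, top 64 mm above the worktop) and its catch (40 mm high) lie in front, at -x. Seated jars reach 121 mm above the worktop
- pocket_left (a point): centre of the mouth of the left pocket (rack +y side), 42 mm above the worktop, 30 mm above the pocket floor
- pocket_right (a point): centre of the mouth of the right pocket (rack -y side, nearest the keeper's hinge), 42 mm above the worktop, 30 mm above the pocket floor
- keeper_hinge (a point): point on the upright axis of the keeper arm's hinge, at the right front corner of the rack, 57 mm above the worktop
- paddle_push (a point): the spot to push: middle of the paddle's rubber-faced front (its -x side), 85 mm, 14 mm below its top, above the worktop
- keeper (a joint): keeper arm's angle on its upright hinge, rad: 0 sprung open (sticking out to the robot), grows clockwise from above as the paddle is pushed to the jars. The catch clicks at 0.32 and stops it springing back below that; hard stop (home, arm parallel to the rack's y) at 0.42. Its spring pushes back all the way: 3 N at the paddle when open, 6 N when home, some 2 N more before the click
- pawl (a joint): catch tooth in front of the rack, m: 0 up, grows to about 0.008 as the arm's pin presses it down on its way past; it pops up again at the click
- mug: bystander: mug 84 mm across with a handle, 105 mm tall, standing right of the rack; origin at the centre of its underside
- jar_jam: bystander: jam jar with a white lid, 72 mm across, 102 mm tall, left of the rack; origin at the centre of its underside
- salt_shaker: bystander: salt shaker 44 mm across, 90 mm tall, far right of the rack; origin at the centre of its underside
- sprung_arm: the sprung keeper arm: steel bar 6 mm thick from the hinge, with an upright black paddle at its free left end, 245 mm from the hinge axis: 44 mm wide along the bar, 10 mm thick, from 49 to 99 mm above the worktop. Origin on the hinge axis 57 mm above the worktop; its y runs along the bar to the paddle, its -x side (facing the robot) is the one to push
Not all that is in view belongs to the job. Leave any blue look-alike of the spice_a alone.

How it is judged:
By the outcome, as a careful person would: the job done as asked, in the order asked, and still so for the second after the job is handed in, while the arm keeps its last pose, push and grip.
It also fails if it takes over 67 s, if anything falls off the work surface, if the arm or the gripper's body presses on something with over 40 N, if the wrist force passes 120 N, or if a joint passes its speed limit or range.

## Working session

There is one attempt and no reset: what is moved stays moved. The work goes in short steps, Python scripts to look and compute and a shell command to move; the robot and the scene stay as the last step left them, time stands still between calls to the robot, and variables do not carry over. Pictures are saved under pics/ and viewed, at most 10 in all, crops included, and the job is handed in when it is done.

```bash
ls; mkdir -p pics; python3 - <<'E'
from bench import ctrl,get_image
import cv2,numpy as np
s=ctrl.get_state();print(s)
for n in("side","top"):
    g=get_image(n);cv2.imwrite(f"pics/{n}0.png",cv2.resize(g["pixels"][:,:,::-1],(800,600),interpolation=cv2.INTER_CUBIC))
    print(n,{k:v for k,v in g.items() if k!="pixels"})
E
```

```text
pics
{'time': 0.0, 'joint_positions': array([-1.09089226,  0.32181771, -0.07007037,  1.45168915,  0.02262437,
        1.37078189, -0.05690236]), 'qd': array([ 4.69684138e-04, -1.22013758e-03,  1.08606077e-03, -6.98528185e-04,
       -1.00028886e-04,  2.29305449e-04,  4.11482999e-05]), 'joint_torque': array([ 2.69673028e-04, -4.91286170e+01, -4.03829422e-01, -3.12530816e+01,
       -6.39324356e-02,  4.36741544e-02,  1.95212983e-04]), 'position': array([0.29175313, 0.58022305, 0.22145774]), 'tool_rot': array([-7.24982888e-01, -3.05646989e+00,  2.95765467e-03]), 'ft_force': array([-0.43980127, -0.73664424,  0.30459046]), 'torque': array([-0.02551553,  0.01783609, -0.02108006]), 'grip_force': 0.0, 'grip_width': 1.0003404866275136}
side {'fx': 366.25753046270626, 'fy': 366.25753046270626, 'cx': 255.1442656393179, 'cy': 199.39266302946712, 'k1': -0.00035717902488458496, 'T': array([[ 0.99097127, -0.03889799,  0.12830781,  0.34435115],
       [-0.13210815, -0.44658151,  0.88493638, -0.96844516],
       [ 0.02287765, -0.89389703, -0.44768819,  0.57459451],
       [ 0.        ,  0.        ,  0.        ,  1.        ]])}
top {'fx': 412.7034577780854, 'fy': 412.7034577780854, 'cx': 259.0723258873865, 'cy': 190.4677856983021, 'k1': -0.07615409230000951, 'T': array([[-0.02881853, -0.99076485,  0.13249342,  0.31977454],
       [-0.99941288,  0.03101657,  0.01455557, -0.01147766],
       [-0.01853064, -0.13199616, -0.99107701,  1.26552188],
       [ 0.        ,  0.        ,  0.        ,  1.        ]])}
```

View pics/side0.png

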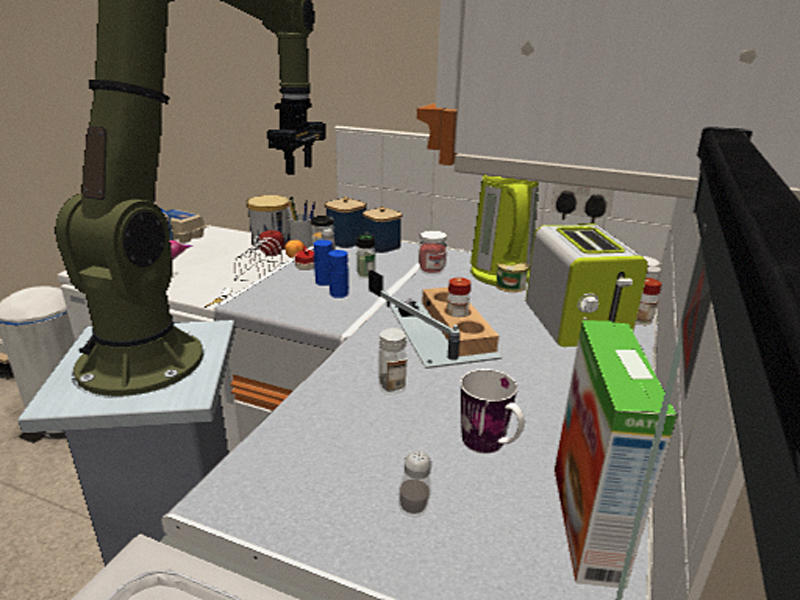

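View pics/top0.png

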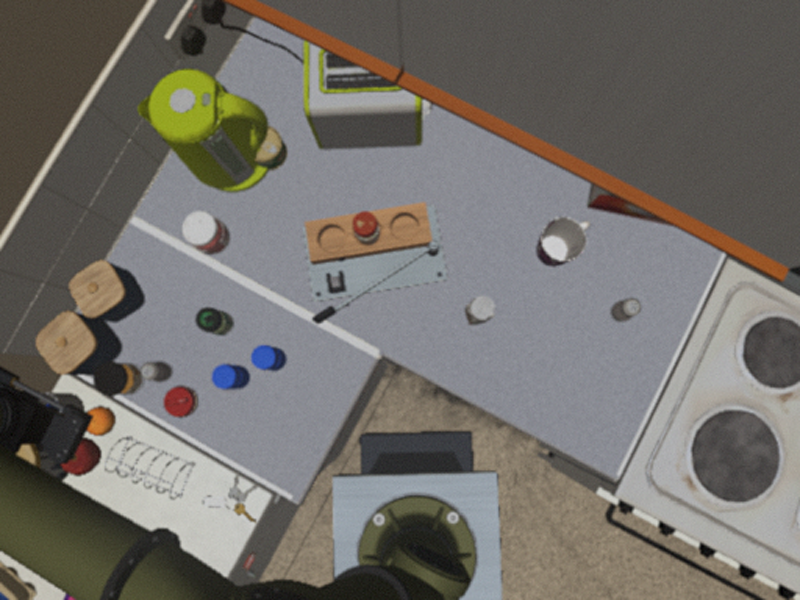

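The side view shows the pale-capped jar at (393,338), the black-capped jar at (367,240) and the rack at (455,320). In the top view they are at (481,308), (209,318) and (368,233). The blue look-alikes are at (228,376) and (266,357) in the top view. I'll enlarge both views to measure.

```bash
cat > h.py <<'E'
import numpy as np,cv2
from bench import ctrl,get_image
from scipy.optimize import least_squares
def grab(n):
    g=get_image(n); return g
def proj(g,P):
    P=np.atleast_2d(P);c=(P-g["T"][:3,3])@g["T"][:3,:3]
    s=c[:,:2]/c[:,2:];s=s*(1+g["k1"]*(s**2).sum(1,keepdims=True))
    return s*[g["fx"],g["fy"]]+[g["cx"],g["cy"]]
def onz(g,uv,z):
    f=lambda p:proj(g,[p[0],p[1],z])[0]-uv
    return least_squares(f,[.6,0]).x
def tri(gs,uvs):
    f=lambda p:np.concatenate([proj(g,p)[0]-u for g,u in zip(gs,uvs)])
    r=least_squares(f,[.6,0,.1]);return r.x,np.abs(r.fun).max()
def crop(g,x,y,w,h,k,fn,grid=20):
    im=cv2.resize(g["pixels"][y:y+h,x:x+w,::-1],None,fx=k,fy=k,interpolation=cv2.INTER_CUBIC)
    for u in range(-(-x//grid)*grid,x+w,grid):
        cv2.line(im,((u-x)*k,0),((u-x)*k,6),(0,0,255),1);cv2.putText(im,str(u),((u-x)*k,16),0,.35,(0,0,255))
    for v in range(-(-y//grid)*grid,y+h,grid):
        cv2.line(im,(0,(v-y)*k),(6,(v-y)*k),(0,0,255),1);cv2.putText(im,str(v),(8,(v-y)*k+4),0,.35,(0,0,255))
    cv2.imwrite(fn,im)
E
python3 - <<'E'
from h import *
t=grab("top");s=grab("side")
crop(t,120,120,200,100,4,"pics/t1.png");crop(s,205,140,130,115,5,"pics/s1.png")
E
```

```text
(no output)
```

View pics/t1.png

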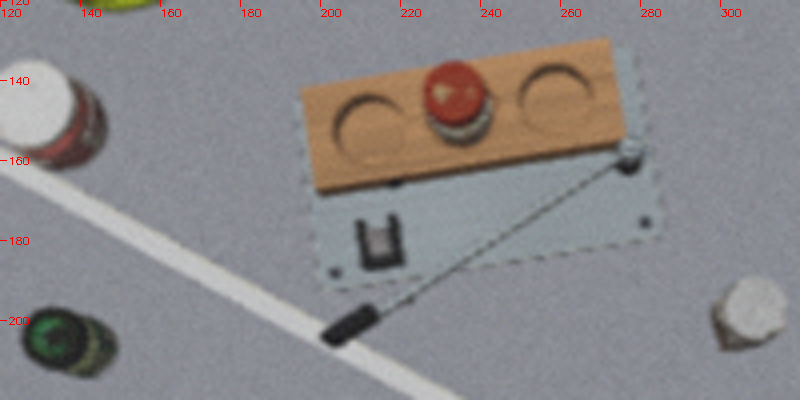

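View pics/s1.png

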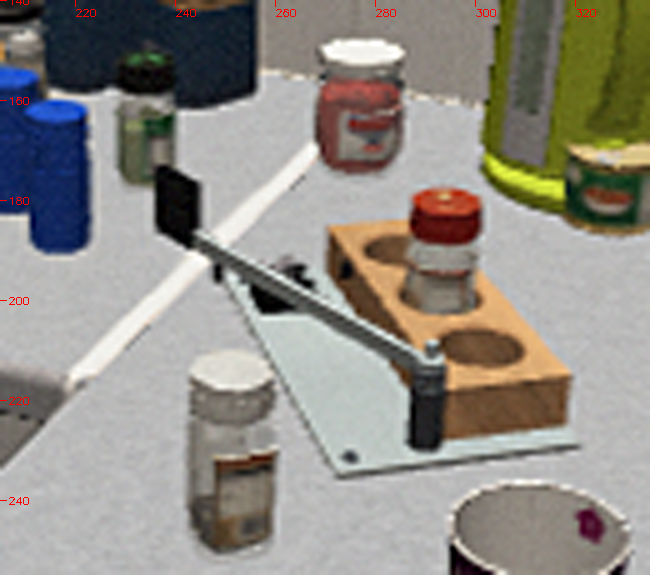

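The top crop puts the black cap at (133.8,204.5), the pale cap at (309.2,197), the pockets at (212.7,152.7) and (259,145.2), the hinge at (277,157) and the paddle at (207.5,201). In the side crop the caps are at (234,152.4) and (251.4,214), and the right pocket is at (301.2,209.8).

```bash
cat > m.py <<'E'
from h import *
t=grab("top");s=grab("side")
C=lambda x,y:np.array([120+x/4,120+y/4]);S=lambda x,y:np.array([205+x/5,140+y/5])
for n,a,b in [("black",C(55,338),S(146,62)),("pale",C(757,308),S(232,370)),("pockR",C(556,101),S(481,349)),
  ("rack FR corner",C(609,38),S(572,375)),("mid cap",C(455,92),S(446,203)),("hinge",C(629,148),S(432,347)),("paddle top L",C(325,333),S(157,167)),("paddle top R",C(372,308),S(198,186))]:
    print(n,tri([t,s],[a,b]))
c=np.array([onz(t,C(*p),.042) for p in [(302,90),(609,38),(626,137),(317,192)]])
print("rack corners",c,"ctr",c.mean(0),"yaw deg",[np.degrees(np.arctan2(d[1],d[0]))-90 for d in (c[0]-c[1],c[3]-c[2])], [np.linalg.norm(c[i]-c[i-1]) for i in range(4)])
for n,p,z in [("pL",(371,131),.042),("pR",(556,101),.042),("black",(55,338),.105),("pale",(757,308),.109),("mid",(455,92),.108),("jam",(38,105),.102)]: print(n,onz(t,C(*p),z))
E
python3 m.py
```

```text
black (array([0.44793623, 0.36524797, 0.10481544]), np.float64(1.0464216492071614))
pale (array([ 0.45390904, -0.13537411,  0.11053551]), np.float64(0.9506051328086187))
pockR (array([0.62610769, 0.00218229, 0.0405498 ]), np.float64(1.2443285849275298))
rack FR corner (array([ 0.67265168, -0.03968445,  0.04309819]), np.float64(0.9765445603714511))
mid cap (array([0.6169213 , 0.07416468, 0.10824702]), np.float64(0.8401682552761827))
hinge (array([ 0.58104533, -0.05092941,  0.07255649]), np.float64(1.324577041876637))
paddle top L (array([0.44389964, 0.17162658, 0.09876028]), np.float64(0.10081090175967233))
paddle top R (array([0.46397066, 0.13766907, 0.09815062]), np.float64(1.1297068593616189))
rack corners [[ 0.6372538   0.19645565]
 [ 0.66990341 -0.03916872]
 [ 0.59222763 -0.04942413]
 [ 0.55759282  0.18554179]] ctr [0.61424441 0.07335115] yaw deg [np.float64(7.8890318932219685), np.float64(8.385217858119503)] [np.float64(0.08040512671768658), np.float64(0.23787567840229493), np.float64(0.0783498619964349), np.float64(0.23750485231382806)]
pL [0.60335982 0.14391436]
pR [0.62189822 0.00271632]
black [0.44565509 0.36519905]
pale [ 0.45139436 -0.13533428]
mid [0.61471524 0.07448037]
jam [0.61778259 0.38119117]
```

All measured heights agree with the given sizes (0.105, 0.110, 0.041, 0.098). Rack yaw is about 8.1°. I'll turn the tool to align with the rack, then go to the black jar first.

```bash
cat > d.py <<'E'
import sys,numpy as np
from scipy.spatial.transform import Rotation as R
from bench import ctrl
s=ctrl.get_state();M=R.from_rotvec(s["tool_rot"]).as_matrix();p=s["position"]
print("t",round(s["time"],2),"p",p.round(4),"yaw_y",np.degrees(np.arctan2(M[1,1],M[0,1])).round(2),"z",M[:,2].round(3),"F",s["ft_force"].round(1),"w",round(s["grip_width"]*87,1),"gf",round(s["grip_force"],1),"q",s["joint_positions"].round(2))
for a in sys.argv[1:]:
    t=np.array(eval(a));print(a,"tool mm",((t-p)@M*1000).round(1))
E
python3 -m crank '[[[0,0,0,0.12,-1],[0,0,0,0.12,-1],[0,0,0,0.12,-1],[0,0,0,0.12,-1],[0,0,0,0.12,-1],[0,0,0,0.12,-1],[0,0,0,0.12,-1],[0,0,0,0.123,-1],[0,0,0,0,-1]]]'
python3 d.py '(.447,.365,.16)'
python3 - <<'E'
from h import *
t=grab("top")
for n,p in [("blue1",(228,376)),("blue2",(266,357))]: print(n,onz(t,np.array(p)/1.5625,.105))
E
```

```text
time: 1.05
position: [0.292, 0.5807, 0.2225]
tool_rot: [2.062, 2.37, -0.0]
ft_force: [0.2, 0.3, -0.2]
grip_width: 0.995
grip_force: 0.0
t 1.05 p [0.292  0.5807 0.2225] yaw_y 7.96 z [ 0. -0. -1.] F [ 0.2  0.3 -0.2] w 86.6 gf 0.0 q [-1.19  0.32  0.06  1.45 -0.02  1.37 -0.99]
(.447,.365,.16) tool mm [-235.1  123.7   62.6]
blue1 [0.34196371 0.32932033]
blue2 [0.37445371 0.25964404]
```

```bash
python3 -m crank '[[[-29,15.5,5,0,-1],[-29,15.5,5,0,-1],[-29,15.5,5,0,-1],[-29,15.5,5,0,-1],[-30,15.5,5,0,-1],[-30,15.5,5,0,-1],[-30,15.5,5,0,-1],[-29,15,5,0,-1],[0,0,0,0,-1],[0,0,0,0,-1]]]' >/dev/null
python3 d.py '(.447,.365,.066)'
python3 - <<'E'
from h import *
t=grab("top");s=grab("side")
a=lambda g,x,y,w,h,k:crop(g,x,y,w,h,k,"/tmp/a.png",10) or cv2.imread("/tmp/a.png")
A=a(t,100,170,80,100,5);B=a(s,190,120,80,100,5)
cv2.imwrite("pics/c1.png",np.hstack([A,B]))
print([proj(g,[.447,.365,.105]) for g in (t,s)])
E
```

```text
t 1.93 p [0.4491 0.3631 0.1825] yaw_y 8.02 z [ 0.    -0.001 -1.   ] F [-0.8  0.4  0.8] w 86.9 gf 0.0 q [-0.9   0.19  0.2   1.7  -0.04  1.26 -0.55]
(.447,.365,.066) tool mm [  2.3  -1.8 116.5]
[array([[133.82289609, 204.03030957]]), array([[232.91449019, 152.4915959 ]])]
```

View pics/c1.png

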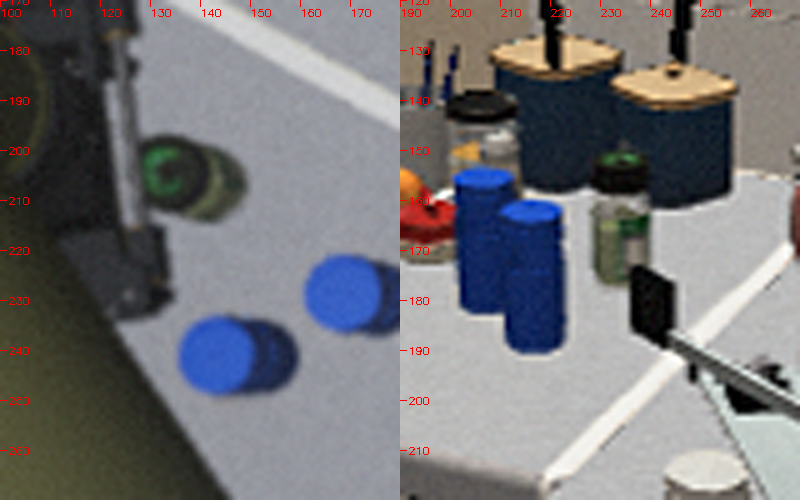

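The fingers straddle the black-capped jar: its cap is at (134,204) in the top view and (233,152) in the side view, as predicted. Descending and gripping.

```bash
python3 -m crank '[[[2,-2,12,0,-1],[0,0,15,0,-1],[0,0,15,0,-1],[0,0,15,0,-1],[0,0,15,0,-1],[0,0,15,0,-1],[0,0,15,0,-1],[0,0,14,0,-1],[0,0,0,0,-1],[0,0,0,0,-1]]]' >/dev/null
python3 d.py
python3 -m crank '[[[0,0,0,0,0.3],[0,0,0,0,0.5],[0,0,0,0,0.5],[0,0,0,0,0.5],[0,0,0,0,0.5],[0,0,0,0,0.5],[0,0,0,0,0.5],[0,0,0,0,0.5]]]' 20 >/dev/null
python3 d.py
```

```text
t 2.87 p [0.4435 0.368  0.0653] yaw_y 8.3 z [-0.002 -0.001 -1.   ] F [ 0.1  0.5 -0.3] w 86.9 gf 0.0 q [-0.9   0.3   0.19  1.82 -0.06  1.03 -0.54]
t 3.53 p [0.4455 0.3674 0.0668] yaw_y 8.13 z [ 0.001  0.    -1.   ] F [ 0.3 -0.2  1.3] w 44.9 gf 20.4 q [-0.9   0.29  0.19  1.82 -0.06  1.03 -0.54]
```

```bash
python3 -m crank '[[[0,0,-8,0,0.5],[0,0,-15,0,0.5],[0,0,-15,0,0.5],[0,0,-15,0,0.5],[0,0,-15,0,0.5],[0,0,-15,0,0.5],[0,0,-15,0,0.5],[0,0,-10,0,0.5],[0,0,0,0,0.5]]]' 25 >/dev/null
python3 d.py '(.605,.145,.16)'
```

```text
t 4.28 p [0.4463 0.3682 0.1773] yaw_y 8.13 z [ 0.003  0.003 -1.   ] F [-0.5  0.3  0. ] w 44.9 gf 25.4 q [-0.91  0.19  0.2   1.71 -0.04  1.24 -0.56]
(.605,.145,.16) tool mm [-243.5  125.5   17.1]
```

```bash
python3 -m crank '[[[-16,8.5,0,0,0.5],[-28,14.5,0,0,0.5],[-28,14.5,0,0,0.5],[-28,14.5,0,0,0.5],[-28,14.5,0,0,0.5],[-28,14.5,2,0,0.5],[-28,14.5,3,0,0.5],[-28,14.5,3,0,0.5],[-20,10,4,0,0.5],[-11,5.5,5,0,0.5]]]' >/dev/null
python3 -m crank '[[[0,0,10,0,0.5],[0,0,10,0,0.5],[0,0,10,0,0.5],[0,0,0,0,0.5],[0,0,0,0,0.5],[0,0,0,0,0.5]]]' >/dev/null
python3 d.py '(.605,.145,.078)'
python3 - <<'E'
from h import *
t=grab("top");s=grab("side")
a=lambda g,x,y,w,h,k:crop(g,x,y,w,h,k,"/tmp/a.png",10) or cv2.imread("/tmp/a.png")
cv2.imwrite("pics/c2.png",np.hstack([a(t,175,110,100,100,4),a(s,245,140,100,100,4)]))
E
```

```text
t 5.62 p [0.6034 0.146  0.1277] yaw_y 8.26 z [-0.     0.001 -1.   ] F [ 0.3 -0.6 -0.3] w 44.5 gf 25.4 q [-0.57  0.33  0.36  1.66 -0.12  1.18 -0.04]
(.605,.145,.078) tool mm [-1.2  1.4 49.7]
```

View pics/c2.png

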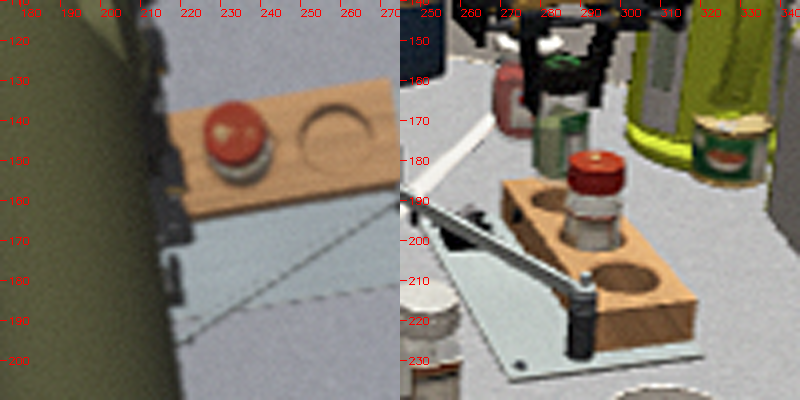

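In the side view the held jar's axis is at about u=285.4, with its lower edge at v≈184 and the left pocket rim's leftmost point at (277.5,190). I'll check both against the model.

```bash
python3 - <<'E'
from h import *
s=grab("side")
a=np.linspace(0,6.283,60);ring=lambda x,y,z,r:proj(s,np.c_[x+r*np.cos(a),y+r*np.sin(a),a*0+z])
def bb(q):return q.min(0).round(1),q.max(0).round(1)
for n,(x,y) in dict(jarTCP=(.604,.146),jar_m3=(.6045,.1435)).items():
    print(n,"base",bb(ring(x,y,.0615,.0225)),"z.1",bb(ring(x,y,.1,.0225)))
print("pL",bb(ring(.605,.145,.042,.0275)),"pR",bb(ring(.625,.0027,.042,.0275)))
E
```

```text
jarTCP base (array([277.4, 182.3]), array([290.6, 187.8])) z.1 (array([278., 172.]), array([291.3, 177.2]))
jar_m3 base (array([277.7, 182.6]), array([290.9, 188.1])) z.1 (array([278.2, 172.3]), array([291.7, 177.5]))
pL (array([276. , 186.9]), array([292. , 193.8])) pR (array([290.7, 205.4]), array([308.5, 213.9]))
```

```bash
python3 - <<'E'
from h import *
s=grab("side")
a=np.linspace(0,6.283,60);ring=lambda x,y,z,r:proj(s,np.c_[x+r*np.cos(a),y+r*np.sin(a),a*0+z])
def bb(q):return q.min(0).round(1),q.max(0).round(1)
print("table: base",bb(ring(.447,.366,0,.0225)),"top",bb(ring(.447,.366,.105,.0225)),"capbottom",bb(ring(.447,.366,.084,.0225)))
print("held: top",bb(ring(.604,.145,.1665,.0225)),"capbottom",bb(ring(.604,.145,.1455,.0225)))
crop(s,262,140,50,60,10,"pics/c3.png",5)
E
```

```text
table: base (array([227.3, 175.4]), array([238.7, 179.9])) top (array([227. , 150.5]), array([238.8, 154.4])) capbottom (array([227.1, 155.6]), array([238.8, 159.6]))
held: top (array([279. , 153.6]), array([292.8, 158.3])) capbottom (array([278.7, 159.6]), array([292.3, 164.4]))
```

View pics/c3.png

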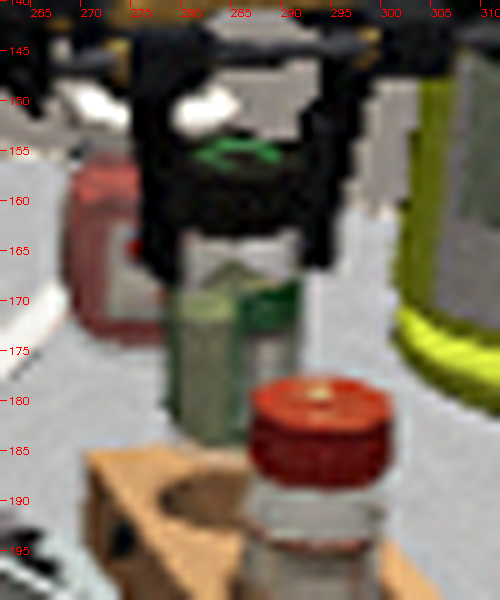

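The jar hangs upright with its sides at u 278.8–292 and its cap bottom at v=163.7, which matches the model. The pocket is about 1 px further +x, so I'll shift 2 mm and lower slowly.

```bash
python3 -m crank '[[[0,2,0,0,0.5],[0,0,6,0,0.5],[0,0,6,0,0.5],[0,0,6,0,0.5],[0,0,4,0,0.5],[0,0,4,0,0.5],[0,0,4,0,0.5],[0,0,0,0,0.5]]]' >/dev/null; python3 d.py
python3 -m crank '[[[0,0,4,0,0.5],[0,0,4,0,0.5],[0,0,3,0,0.5],[0,0,0,0,0.5],[0,0,0,0,0.5]]]' >/dev/null; python3 d.py '(.605,.145,.078)'
```

```text
t 6.48 p [0.6052 0.1446 0.0964] yaw_y 8.14 z [-0.002 -0.001 -1.   ] F [ 0.4  0.5 -1.2] w 44.4 gf 25.4 q [-0.57  0.36  0.35  1.68 -0.14  1.12 -0.03]
t 6.9 p [0.6057 0.1447 0.0863] yaw_y 8.14 z [-0. -0. -1.] F [-0.  -1.  -0.6] w 44.4 gf 25.4 q [-0.56  0.37  0.35  1.69 -0.14  1.1  -0.03]
(.605,.145,.078) tool mm [ 0.3 -0.6  8.3]
```

Jar base is now at about z=0.020 with no contact force, so it's inside the pocket. Going the last few mm.

```bash
python3 -m crank '[[[0,0,3,0,0.5],[0,0,2,0,0.5],[0,0,1.5,0,0.5],[0,0,0,0,0.5],[0,0,0,0,0.5]]]' >/dev/null; python3 d.py
python3 -m crank '[[[0,0,1,0,0.5],[0,0,1,0,0.5],[0,0,0,0,0.5]]]' >/dev/null; python3 d.py
```

```text
t 7.32 p [0.6058 0.1448 0.08  ] yaw_y 8.13 z [-0. -0. -1.] F [-0.1  1.  -0.5] w 44.8 gf 25.4 q [-0.56  0.38  0.35  1.7  -0.14  1.09 -0.03]
t 7.57 p [0.6063 0.1449 0.0786] yaw_y 8.14 z [ 0.001  0.    -1.   ] F [ 0.3 -1.   1.4] w 44.7 gf 25.5 q [-0.56  0.38  0.35  1.7  -0.14  1.09 -0.03]
```

```bash
python3 -m crank '[[[0,0,1,0,0.5],[0,0,0,0,0.5]]]' >/dev/null; python3 d.py
python3 -m crank '[[[0,0,0,0,-0.3],[0,0,0,0,-0.5],[0,0,0,0,-0.5],[0,0,-5,0,-0.5],[0,0,-10,0,-0.5],[0,0,-20,0,-0.5],[0,0,-25,0,-0.5],[0,0,-25,0,-0.5],[0,0,-25,0,-0.6],[0,0,-20,0,-1]]]' >/dev/null
python3 d.py '(.453,-.1355,.21)'
```

```text
t 7.73 p [0.6068 0.145  0.0783] yaw_y 8.13 z [ 0.002  0.001 -1.   ] F [0.2 0.3 4.9] w 44.5 gf 26.8 q [-0.56  0.38  0.35  1.7  -0.15  1.09 -0.03]
t 8.57 p [0.6064 0.1448 0.2103] yaw_y 8.12 z [ 0.003  0.001 -1.   ] F [ 0.4 -0.5  0.3] w 70.6 gf 0.0 q [-0.58  0.27  0.37  1.56 -0.1   1.33 -0.06]
(.453,-.1355,.21) tool mm [-255.8 -191.5   -0.4]
```

```bash
python3 -m crank '[[[-16,-12,0,0,-1],[-27,-20,0,0,-1],[-28,-21,0,0,-1],[-28,-21,0,0,-1],[-28,-21,0,0,-1],[-28,-21,0,0,-1],[-28,-21,0,0,-1],[-28,-21,0,0,-1],[-28,-21,10,0,-1],[-17,-12.5,20,0,-1]]]' >/dev/null
python3 -m crank '[[[0,0,0,0,-1],[0,0,0,0,-1],[0,0,0,0,-1]]]' >/dev/null
python3 d.py '(.453,-.1355,.07)'
python3 - <<'E'
from h import *
t=grab("top");s=grab("side")
a=lambda g,x,y,w,h,k:crop(g,x,y,w,h,k,"/tmp/a.png",10) or cv2.imread("/tmp/a.png")
cv2.imwrite("pics/c4.png",np.hstack([a(t,200,115,130,150,3),a(s,220,140,100,112,4)[:448]][0:1]+[cv2.resize(a(s,220,140,100,112,4),(402,450))]))
r=lambda g,z:proj(g,np.c_[.453+.022*np.cos(np.arange(0,6.3,.1)),-.1355+.022*np.sin(np.arange(0,6.3,.1)),np.full(63,z)])
for g in(t,s):
  for z in (0,.109): q=r(g,z);print(q.min(0),q.max(0))
E
```

```text
t 9.65 p [ 0.4532 -0.1351  0.1779] yaw_y 8.16 z [ 0.002  0.001 -1.   ] F [0.8 0.5 0.8] w 87.0 gf 0.0 q [-0.35 -0.05  0.57  1.95  0.03  1.23  0.35]
(.453,-.1355,.07) tool mm [ -0.4  -0.5 107.9]
[298.53479189 193.51405857] [312.81122569 207.71288067]
[301.4818277  188.70473371] [317.0811326  204.20166766]
[241.51839042 244.84523724] [257.48889068 253.95662392]
[241.7772128  210.66301917] [258.56089919 218.81894075]
```

View pics/c4.png

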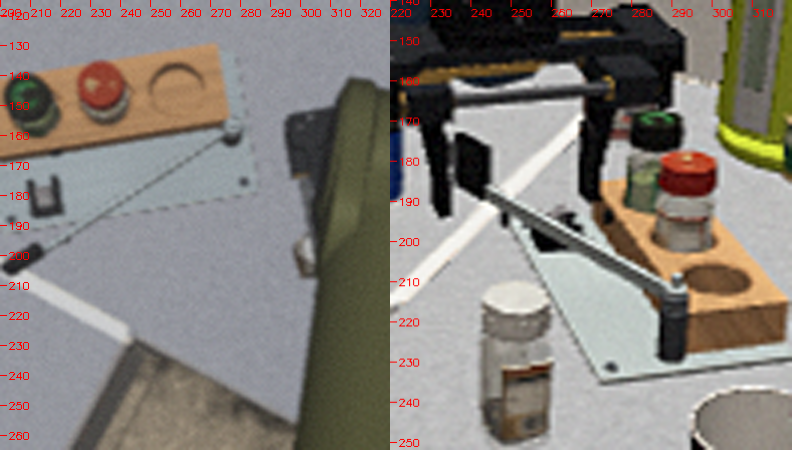

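The left jar sits upright in its pocket (side view, (645,135) in the crop). The fingers, at u≈232 and 271, straddle the pale jar at u≈250.5. Descending.

```bash
python3 -m crank '[[[0,0,10,0,-1],[0,0,15,0,-1],[0,0,15,0,-1],[0,0,15,0,-1],[0,0,15,0,-1],[0,0,15,0,-1],[0,0,14,0,-1],[0,0,9,0,-1],[0,0,0,0,-1],[0,0,0,0,-1]]]' >/dev/null; python3 d.py
python3 -m crank '[[[0,0,0,0,-0.3],[0,0,0,0,0],[0,0,0,0,0.5],[0,0,0,0,0.5],[0,0,0,0,0.5],[0,0,0,0,0.5],[0,0,0,0,0.5],[0,0,0,0,0.5]]]' 25 >/dev/null;python3 d.py
python3 -m crank '[[[0,0,-8,0,0.5],[0,0,-15,0,0.5],[0,0,-15,0,0.5],[0,0,-15,0,0.5],[0,0,-15,0,0.5],[0,0,-15,0,0.5],[0,0,-15,0,0.5],[0,0,-12,0,0.5],[0,0,-10,0,0.5],[0,0,0,0,0.5]]]' >/dev/null
python3 d.py '(.6265,.0025,.19)'
```

```text
t 10.58 p [ 0.4524 -0.1354  0.0688] yaw_y 8.18 z [-0.001 -0.    -1.   ] F [-0.1  0.4  0.8] w 87.2 gf 0.0 q [-0.33  0.09  0.59  2.07 -0.06  1.    0.43]
t 11.25 p [ 0.4528 -0.1357  0.0692] yaw_y 8.14 z [ 0.001  0.    -1.   ] F [0.2 0.3 1.7] w 43.6 gf 24.7 q [-0.33  0.08  0.59  2.07 -0.06  1.    0.43]
t 12.08 p [ 0.4536 -0.136   0.1912] yaw_y 8.13 z [ 0.003  0.    -1.   ] F [ 0.8  0.4 -1.1] w 43.8 gf 24.7 q [-0.35 -0.07  0.57  1.94  0.04  1.26  0.35]
(.6265,.0025,.19) tool mm [112.7 190.8   1.8]
```

```bash
python3 -m crank '[[[8,13,0,0,0.5],[14,24,0,0,0.5],[15,25,0,0,0.5],[15,25,0,0,0.5],[15,25,0,0,0.5],[15,25,0,0,0.5],[14,24,0,0,0.5],[10,17,0,0,0.5],[6,11,0,0,0.5],[1,2,0,0,0.5]]]' >/dev/null
python3 -m crank '[[[0,0,10,0,0.5],[0,0,15,0,0.5],[0,0,15,0,0.5],[0,0,10,0,0.5],[0,0,0,0,0.5],[0,0,0,0,0.5],[0,0,0,0,0.5]]]' >/dev/null
python3 d.py '(.6265,.0025,.082)'
python3 - <<'E'
from h import *
s=grab("side")
a=np.linspace(0,6.283,60);ring=lambda x,y,z,r:proj(s,np.c_[x+r*np.cos(a),y+r*np.sin(a),a*0+z])
for z in(.072,.11):q=ring(.6265,.0025,z,.022);print(q.min(0),q.max(0))
q=ring(.6265,.0025,.042,.0275);print("pock",q.min(0),q.max(0))
crop(s,270,150,60,80,7,"pics/c5.png",5)
E
```

```text
t 13.5 p [0.6258 0.0028 0.1397] yaw_y 8.1 z [ 0.001  0.    -1.   ] F [-0.2  0.2 -1.3] w 43.8 gf 24.7 q [-0.43  0.34  0.48  1.64 -0.17  1.2   0.22]
(.6265,.0025,.082) tool mm [-0.4  0.6 57.7]
[293.64627606 197.73008477] [308.08453716 204.22986157]
[294.52651543 186.62705675] [309.19064712 192.82620488]
pock [291.1943905  205.45568316] [309.02335961 213.86020069]
```

View pics/c5.png

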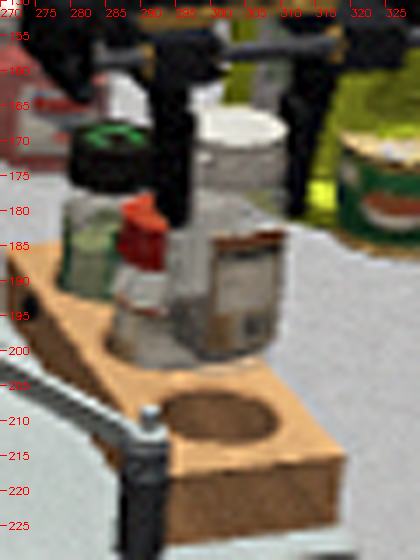

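The pale jar's base spans u 295.4–309.3 and the pocket u 293–310, so they are concentric. Lowering.

```bash
python3 -m crank '[[[0,0.5,6,0,0.5],[0,0,8,0,0.5],[0,0,8,0,0.5],[0,0,6,0,0.5],[0,0,5,0,0.5],[0,0,4,0,0.5],[0,0,4,0,0.5],[0,0,4,0,0.5],[0,0,0,0,0.5],[0,0,0,0,0.5]]]' >/dev/null; python3 d.py
python3 -m crank '[[[0,0,4,0,0.5],[0,0,3,0,0.5],[0,0,2,0,0.5],[0,0,1,0,0.5],[0,0,0,0,0.5],[0,0,0,0,0.5]]]' >/dev/null; python3 d.py
```

```text
t 14.38 p [0.6263 0.0031 0.0939] yaw_y 8.13 z [ 0. -0. -1.] F [ 1.9 -0.5 -2.4] w 43.5 gf 24.8 q [-0.42  0.38  0.47  1.68 -0.19  1.12  0.24]
t 14.88 p [0.6264 0.0031 0.0841] yaw_y 8.13 z [ 0.001 -0.    -1.   ] F [ 2.5 -0.5 -3. ] w 43.6 gf 24.8 q [-0.42  0.39  0.46  1.69 -0.19  1.1   0.24]
```

```bash
python3 -m crank '[[[0,0,1.5,0,0.5],[0,0,1,0,0.5],[0,0,0,0,0.5],[0,0,0,0,0.5]]]' >/dev/null; python3 d.py
python3 -m crank '[[[0,0,1,0,0.5],[0,0,0,0,0.5],[0,0,0,0,0.5]]]' >/dev/null; python3 d.py
```

```text
t 15.22 p [0.6264 0.0031 0.0817] yaw_y 8.13 z [ 0.001 -0.    -1.   ] F [ 3.5 -1.3 -0.9] w 43.9 gf 24.8 q [-0.42  0.4   0.46  1.69 -0.19  1.1   0.24]
t 15.47 p [0.6265 0.0033 0.0812] yaw_y 8.14 z [ 0.001  0.    -1.   ] F [ 2.9 -1.2  3. ] w 43.6 gf 24.8 q [-0.42  0.4   0.46  1.69 -0.2   1.1   0.24]
```

```bash
python3 -m crank '[[[0,0,0,0,-0.3],[0,0,0,0,-0.5],[0,0,0,0,-0.5],[0,0,-5,0,-0.5],[0,0,-10,0,-0.5],[0,0,-20,0,-0.5],[0,0,-25,0,-0.5],[0,0,-25,0,-0.5],[0,0,-25,0,-0.5],[0,0,-20,0,0]]]' >/dev/null
python3 -m crank '[[[0,0,0,0.115,1],[0,0,0,0.115,1],[0,0,0,0.115,1],[0,0,0,0.115,1],[0,0,0,0.115,1],[0,0,0,0.115,1],[0,0,0,0.115,1],[0,0,0,0.115,1],[0,0,0,0.115,1],[0,0,0,0.115,1]]]' 40 >/dev/null
python3 d.py '(.421,.137,.21)'
```

```text
t 17.13 p [0.6259 0.0033 0.2114] yaw_y -58.07 z [ 0.     0.001 -1.   ] F [ 0.1  0.4 -1.6] w 3.1 gf 0.0 q [-0.57  0.31  0.65  1.55 -0.19  1.34 -0.91]
(.421,.137,.21) tool mm [-103.2 -221.8    1.5]
```

```bash
python3 -m crank '[[[-7,-15,0,0,1],[-12,-26,0,0,1],[-12,-26,0,0,1],[-12,-26,0,0,1],[-12,-26,0,0,1],[-12,-26,0,0,1],[-12,-26,0,0,1],[-12,-26,0,0,1],[-8,-16,0,0,1],[-4,-9,0,0,1]]]' >/dev/null
python3 -m crank '[[[0,0,0,0,1],[0,0,0,0,1]]]' >/dev/null
python3 d.py '(.421,.137,.068)'
python3 - <<'E'
from h import *
s=grab("side");t=grab("top");crop(s,225,130,100,100,6,"pics/c6.png",5)
# seated check of pale cap: expected cap-top pixels
print(proj(s,[.6265,.0025,.121]),proj(s,[.605,.145,.117]))
for x in (.6265,.0025,.115),:
    u=proj(s,x)[0].astype(int);p=s["pixels"][u[1]-8:u[1]+14,u[0]-12:u[0]+14].astype(int).sum(2)//3;print(p[::2,::2])
E
```

```text
t 18.13 p [0.4212 0.1357 0.2112] yaw_y -57.75 z [ 0.001  0.    -1.   ] F [ 0.5 -0.7 -0.5] w 0.6 gf 0.0 q [-0.88 -0.15  0.46  1.97  0.07  1.31 -1.45]
(.421,.137,.068) tool mm [  0.4  -1.2 143.2]
[[302.14064109 186.35132305]] [[285.29514666 169.95753966]]
[[ 98  95  86 101  99  92 164 189 197 187  71  50  68]
 [ 39  80 101  93  96  65 121 186 180 185 198 201 151]
 [ 37  46  39  90 233 224 218 215 218 208 184 188 188]
 [ 28  44  34 151 225 221 220 217 211 214 207 182 187]
 [106  62  45 111  95 161 200 224 222 146 115 185 187]
 [143 140 146  90 151 108 112 113 110 106 124 193 181]
 [133 139 150 101 115 110 123 114 116 107 121 191 183]
 [ 64  73 114 124 114  94 101 103 101  86 203 189 183]
 [108  89  94 120 137 165 153 149 154 143 172 188 183]
 [115 126 117 122 124 137 137 138 148 145 172 188 186]
 [104 126 121 123 128 135 135 172 171 131 116 191 185]]
```

The pale cap (bright rows at v≈182–186, u≈298–309) is where a seated, upright jar should be. Lowering in front of the paddle.

```bash
python3 -m crank '[[[0,-1,8,0,1],[0,0,18,0,1],[0,0,20,0,1],[0,0,20,0,1],[0,0,20,0,1],[0,0,20,0,1],[0,0,18,0,1],[0,0,12,0,1],[0,0,7,0,1],[0,0,0,0,1]]]' >/dev/null; python3 d.py
python3 -m crank '[[[4,0,0,0,1],[4,0,0,0,1],[3,0,0,0,1],[3,0,0,0,1],[0,0,0,0,1]]]' >/dev/null; python3 d.py
python3 -m crank '[[[2,0,0,0,1],[2,0,0,0,1],[2,0,0,0,1],[2,0,0,0,1],[0,0,0,0,1],[0,0,0,0,1]]]' >/dev/null; python3 d.py
```

```text
t 19.07 p [0.4191 0.1356 0.0657] yaw_y -57.83 z [-0.003 -0.003 -1.   ] F [-0.  -0.2 -0.4] w 0.3 gf 0.0 q [-0.87  0.01  0.5   2.14 -0.01  0.99 -1.37]
t 19.48 p [0.4329 0.145  0.0682] yaw_y -57.74 z [ 0.002  0.001 -1.   ] F [0.1 0.1 0.2] w 0.2 gf 0.0 q [-0.87  0.04  0.5   2.11 -0.03  0.99 -1.36]
t 19.98 p [0.4386 0.1486 0.0675] yaw_y -57.75 z [-0. -0. -1.] F [-0.1 -0.2  0. ] w 0.2 gf 0.0 q [-0.87  0.06  0.5   2.09 -0.04  0.99 -1.36]
```

```bash
for i in 1 2 3; do python3 -m crank '[[[2,0,0,0,1],[2,0,0,0,1],[0,0,0,0,1]]]' >/dev/null; python3 d.py|cut -c1-120; done
```

```text
t 20.23 p [0.4415 0.1505 0.0674] yaw_y -57.75 z [-0.002 -0.001 -1.   ] F [-3.  -1.9  2.1] w 0.1 gf 1.4 q [-0.87  0.07  0
t 20.48 p [0.4451 0.1527 0.0673] yaw_y -57.76 z [-0.001 -0.001 -1.   ] F [-3.  -1.2  1.2] w 0.7 gf 1.5 q [-0.87  0.08  0
t 20.73 p [0.4487 0.1549 0.0673] yaw_y -57.75 z [-0.    -0.001 -1.   ] F [-1.5 -1.9 -0.4] w 0.1 gf 1.6 q [-0.87  0.09  0
```

```bash
python3 -m crank '[[[5,0,0,0.02,1],[5,0,0,0.02,1],[5,0,0,0.02,1],[5,0,0,0.02,1],[5,0,0,0.02,1],[5,0,0,0.02,1],[5,0,0,0.02,1],[5,0,0,0.02,1],[0,0,0,0,1],[0,0,0,0,1]]]' >/dev/null; python3 d.py '(.535,.19,.068)'
```

```text
t 21.57 p [0.4838 0.1741 0.0674] yaw_y -66.91 z [-0.001 -0.    -1.   ] F [-4.4 -1.6 -1.3] w 0.6 gf 2.3 q [-0.87  0.18  0.51  1.98 -0.1   1.01 -1.47]
(.535,.19,.068) tool mm [53.3  5.5 -0.6]
```

```bash
python3 -m crank '[[[5,0,0,0.02,1],[5,0,0,0.02,1],[5,0,0,0.02,1],[5,0,0,0.02,1],[5,0,0,0.02,1],[5,0,0,0.02,1],[0,0,0,0,1],[0,0,0,0,1]]]' >/dev/null; python3 d.py '(.535,.19,.068)'
python3 -m crank '[[[4,0,0,0.018,1],[4,0,0,0.018,1],[4,0,0,0.018,1],[0,0,0,0,1],[0,0,0,0,1]]]' >/dev/null; python3 d.py '(.535,.19,.068)'
```

```text
t 22.23 p [0.5113 0.1845 0.0673] yaw_y -73.76 z [-0.001 -0.    -1.   ] F [-5.8 -1.  -1.3] w 0.6 gf 2.8 q [-0.86  0.25  0.52  1.91 -0.14  1.02 -1.56]
(.535,.19,.068) tool mm [24.3  1.3 -0.7]
t 22.65 p [0.5226 0.1877 0.0673] yaw_y -76.82 z [-0.002  0.    -1.   ] F [-6.2 -0.1 -2. ] w 0.6 gf 3.0 q [-0.86  0.27  0.53  1.88 -0.16  1.03 -1.6 ]
(.535,.19,.068) tool mm [12.6  0.6 -0.7]
```

```bash
for i in 1; do python3 -m crank '[[[3,0,0,0.02,1],[3,0,0,0.02,1],[3,0,0,0.02,1],[0,0,0,0,1],[0,0,0,0,1]]]' >/dev/null; python3 d.py|cut -c1-110; done
for i in 1 2 3; do python3 -m crank '[[[2,0,0,0.01,1],[0,0,0,0,1],[0,0,0,0,1]]]' >/dev/null; python3 d.py|cut -c1-110; done
```

```text
t 23.07 p [0.5312 0.19   0.0673] yaw_y -80.24 z [-0.002  0.001 -1.   ] F [-5.9  0.2 -1.1] w 0.1 gf 3.1 q [-0.8
t 23.32 p [0.533  0.1904 0.0673] yaw_y -80.81 z [-0.002  0.001 -1.   ] F [-6.2 -0.  -0.8] w 0.4 gf 3.2 q [-0.8
t 23.57 p [0.535  0.1908 0.0673] yaw_y -81.38 z [-0.002  0.001 -1.   ] F [-6.9  0.2 -1.2] w 0.0 gf 3.2 q [-0.8
t 23.82 p [0.5358 0.1911 0.0673] yaw_y -81.94 z [-0.005  0.001 -1.   ] F [-10.   -0.5   2.3] w 0.6 gf 4.8 q [-
```

Force has risen to 10 N where the stop should be (x≈0.536). I'll press slightly more and verify with the last picture.

```bash
python3 -m crank '[[[1.5,0,0,0,1],[0,0,0,0,1],[0,0,0,0,1],[0,0,0,0,1]]]' >/dev/null; python3 d.py|cut -c1-110
python3 - <<'E'
from h import *
s=grab("side");t=grab("top")
a=lambda g,x,y,w,h,k:crop(g,x,y,w,h,k,"/tmp/a.png",10) or cv2.imread("/tmp/a.png")
cv2.imwrite("pics/c7.png",np.hstack([a(s,240,140,100,110,5),a(t,190,120,100,110,3).repeat(1,0) if 0 else cv2.resize(a(t,190,120,100,110,3),(300,550))]))
E
```

```text
t 24.15 p [0.536  0.1912 0.0672] yaw_y -81.94 z [-0.007  0.    -1.   ] F [-12.8  -0.7   4.8] w 0.4 gf 6.5 q [-
```

View pics/c7.png

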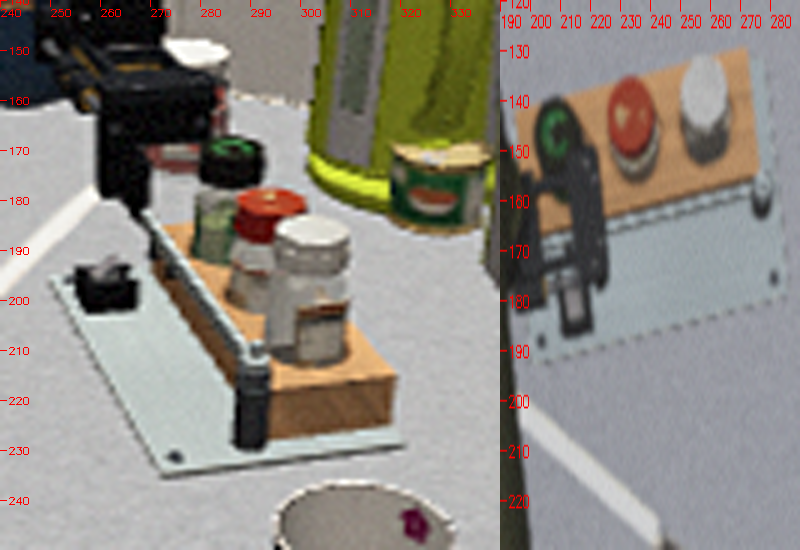

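The last picture shows all three jars upright in their pockets. The keeper bar runs parallel to the rack front, from (290,210) to (269,184) in the side view, and is held there by the fingers. The stop rose from 6.9 to 12.8 N with no further travel, so the keeper is fully home.

```bash
python3 -c "
from bench import job
print(job.close_job())"
```

```text
the job is handed in; nothing more can be done
None
```

Both loose jars are upright in the rack's empty pockets, and the arm is holding the keeper pressed home against its stop at about 13 N, ready for your lock pin; I handed the job in at about 24 s.

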